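# Find the concealed catch of the potter's tool chest

### The arm

A 6-joint arm with a two-finger parallel gripper is mounted at the origin on the work surface. World frame = base frame: x ahead of the robot, y to its left, z up, the work surface at z = 0. Lengths are in m, angles in rad, forces in N, time in s.
With the tool pointing down it reaches from about 0.375 to 0.9 m from the base axis. Payload 3.1 kg.
Tool frame: the origin (TCP) lies at the very end of the fingers, on their centre line; the grasp point (between the pads) lies manip.grip_point_offset behind it (manip.grip_point_offset is the distance from the TCP to the grasp point, in m); z points along the fingers, y is the line along which they close (so a half turn about z gives the same grasp; the last joint's range is limited). The gripper opens to 85 mm and grips with 20 to 120 N. Pads are 22 mm wide; open, the fingers measure 114 mm over their backs; the gripper's body (76 mm by 85 mm) begins 54 mm behind the grasp point. The pads swing forward as they close: fully open they stand 13 mm farther back than shut.
Start: joints at [1.159, 0.527, 1.433, -0, 1.181, -0.178], TCP at [0.144, 0.608, 0.231] pointing down, gripper open.
Joint ranges: [-3.08, 3.08], [-0.75, 2.2], [0.22, 2.44], [-1.43, 4.57], [0, 2.65], [-2.85, 2.85]. Speed limits (rad/s): [2.79, 2.79, 3.14, 3.14, 3.14, 3.14].

### API

Orientations are given as a 3x3 rotation matrix whose columns are the frame's x, y, z axes.
In Python, from workcell import read_state, vision, sign_off, manip gives the robot as it stands. The module is installed in compiled form; this text tells all that it offers.
- The arm moves only by the tool apply_moves, never from a script. Its argument "steps" is a list of rows, each a list of 3 entries, a list of its own where there are three numbers: the finger opening in m, from 0 to 0.0854, then the shift along the tool's x, y, z in m, then the turn about the tool's z in degrees. In form: [[fingers, [x, y, z], spin], ...]. A call has 1 to 12 rows; each row is the pose to reach, as a shift and turn from the pose commanded when the call began, along the tool's axes at that moment; what a row does not reach only later rows make up. A row lasts 1/12 s, in which the tool goes at most 41.7 mm and 7.16 degrees, less where a joint would pass 70% of its speed; a pose out of reach is approached as far as the arm can. A call with a gripper value outside its range is refused whole. The fingers move at their own pace and stop on an object; "force" is the grip in N (left out, the last holds). Time passes only in rows, so rows that repeat a pose let the fingers close. It gives the time, the measured TCP pose, the force, the opening and the grip force at its end, in the units of the state.
- read_state(): the state, without advancing time (a new reading comes with each control period).
- vision.camera(name): name is "scene" or "top"; returns a dict with "color" (384x512x3 uint8, red, green, blue), "range_z" (384x512 float32, m along the optical axis (not along the pixel's ray), 0 where there is no reading), "camera_matrix" (3x3 intrinsics, pixels), "k1" (the pictures are not rectified: a ray, as slopes to the right and down, at radius r is drawn at 1 + k1 r^2 times it, then the intrinsics apply), "eye" and "rotation" of the camera in the world. Camera axes: x right, y up, looking along -z (the intrinsics and any distortion apply to the point x, -y, -z); pixel columns grow to the right and rows downward; lengths in m; the calibration is good to about 2 mm. A picture is of the moment at which its call begins.
- sign_off(): hands the job in; it is judged then, once.
The state is a dict: "time_s": time; "joint_pos": joint angles; "qd": joint speeds; "joint_efforts": joint torques, N m; "tcp_pos": TCP position; "tcp_rot": TCP orientation; "force": force on the tool from outside, world axes, zero at the start; "ft_torque": the same for the moment, N m; "width": finger opening in m; "grasp_force": force on a finger pad.
Only numpy, scipy, OpenCV 4.12 (cv2) and the standard library are available. Lean on these libraries where they do the work, as an engineer would, in place of code of your own. Each camera call takes 0.05 s, during which the arm holds its last target. There are 200 camera calls.

### The job

One of the six flush blue tiles in the top of the plywood tool chest is a concealed catch. Feel over the tiles gently with the fingertips for the one that gives, press it in until the drawer springs out by itself, then take the hand away. Do not touch the drawer, and do not pick up or disturb anything else on the table.

Things in the scene. Friction and masses are not known exactly. Their poses are not given: they have to be found in the camera images.
- chest: Low plywood tool chest, 170 (its x) x 240 (its y) x 75 mm high, fixed to the table, with a flat level top panel holding six flush square blue ceramic tiles in two rows of three. Origin at the centre of its underside, on the table; z up; x points away from the robot at yaw 0, towards the drawer's side. A 10 mm thick top panel; the tile faces lie 1.5 mm below its upper surface.
- catch (a joint): How far the one tile that is the concealed catch has been pressed in, m: 0 at rest (face level with the other tiles), 0.006 fully in. It is spring-loaded (2.4 N to start moving, 5 to 7 N fully in), lets the drawer go once about 3.5 mm in, and comes back up when left alone. It may be any of the six tiles; the other five look alike and are rigid.
- drawer_slide (a joint): How far the drawer has come out, m: 0 shut, 0.045 fully out. It is locked until the catch is pressed, then a spring pushes it out by itself, along the chest's +x, in well under 2 s, and it stays out.
- drawer: The drawer inside the chest. Its darker front board, 12 x 238 x 60 mm, is all that shows when shut, on the chest's +x side (away from the robot), outer face at x = 97 mm of this frame. Shut, its origin and axes are the chest's; it moves with the drawer. Not to be touched.
- tile0 (a point): Centre of the face of the tile in the front row (towards the robot at yaw 0), right (x -32, y -64, z 73.5 mm in the chest's frame). Tile 46 x 46 mm, sides along the chest's x and y, in a 48 mm square opening whose edge stands 1.5 mm above the tile's face.
- tile1 (a point): Centre of the face of the tile in the front row, middle (x -32, y 0, z 73.5 mm in the chest's frame). Tile 46 x 46 mm, sides along the chest's x and y, in a 48 mm square opening whose edge stands 1.5 mm above the tile's face.
- tile2 (a point): Centre of the face of the tile in the front row, left (x -32, y 64, z 73.5 mm in the chest's frame). Tile 46 x 46 mm, sides along the chest's x and y, in a 48 mm square opening whose edge stands 1.5 mm above the tile's face.
- tile3 (a point): Centre of the face of the tile in the back row, right (x 32, y -64, z 73.5 mm in the chest's frame). Tile 46 x 46 mm, sides along the chest's x and y, in a 48 mm square opening whose edge stands 1.5 mm above the tile's face.
- tile4 (a point): Centre of the face of the tile in the back row, middle (x 32, y 0, z 73.5 mm in the chest's frame). Tile 46 x 46 mm, sides along the chest's x and y, in a 48 mm square opening whose edge stands 1.5 mm above the tile's face.
- tile5 (a point): Centre of the face of the tile in the back row, left (x 32, y 64, z 73.5 mm in the chest's frame). Tile 46 x 46 mm, sides along the chest's x and y, in a 48 mm square opening whose edge stands 1.5 mm above the tile's face.
- jar: Closed clear jar with blue band and white cap, 60 mm across, 85 mm high, left of the chest. Loose bystander; origin at the centre of its underside. Leave it alone.
- pot: Small terracotta pot, 80 mm across, 75 mm high, right of the chest. Loose bystander; origin at the centre of its underside. Leave it alone.
- brush: Brush lying in front of the chest, on the robot's side, under 30 mm high. Loose bystander; leave it alone.
- flask: Pink water bottle, 72 mm across, 200 mm high, far right. Loose bystander; origin at the centre of its underside. Leave it alone.
- mug: White mug, 80 mm across, 90 mm high, far left. Loose bystander; origin at the centre of its underside. Leave it alone.

How it is judged:
By the outcome, as a careful person would: the job done as asked, in the order asked, and still so for the second after the job is handed in, with the robot touching nothing.
It also fails if it takes over 56 s, if anything falls off the work surface, if the arm or the gripper's body presses on something with over 40 N, if the wrist force passes 120 N, or if a joint passes its speed limit or range.

## Working session

There is one attempt and no reset: what is moved stays moved. The work goes in short steps, Python scripts to look and compute and a tool call to move; the robot and the scene stay as the last step left them, time stands still between calls to the robot, and variables do not carry over. Pictures are saved under pics/ and viewed, at most 10 in all, crops included, and the job is handed in when it is done.

Besides the shell and the picture viewer there is one more tool, called as name(argument=value, ...), one argument or row to a line, values as JSON. apply_moves: Moves the arm, as the interface text tells. Its arguments: {"type":"object","properties":{"steps":{"type":"array","items":{"type":"array"}},"force":{"type":"number"}},"required":["steps"]}

```bash
mkdir -p pics
python3 - <<'E'
from workcell import read_state, vision, manip
import cv2,pickle
s=read_state(); print(s['time_s'],s['tcp_pos'],s['tcp_rot'],s['force'],s['width'],manip.grip_point_offset)
d={n:vision.camera(n) for n in("top","scene")}
pickle.dump(d,open('d.pkl','wb'))
for n in d: cv2.imwrite(f'pics/{n}0.png',cv2.resize(d[n]['color'][:,:,::-1],(800,600)))
E
```

```text
0.0 [0.14385335 0.60748156 0.23034244] [[-9.73029333e-01  2.30679785e-01 -8.68739050e-04]
 [ 2.30681091e-01  9.73027408e-01 -1.97429229e-03]
 [ 3.89877586e-04 -2.12144598e-03 -9.99997674e-01]] [0.4902511  0.24858125 0.65069538] 0.08511128360955662 0.0187
```

View pics/top0.png

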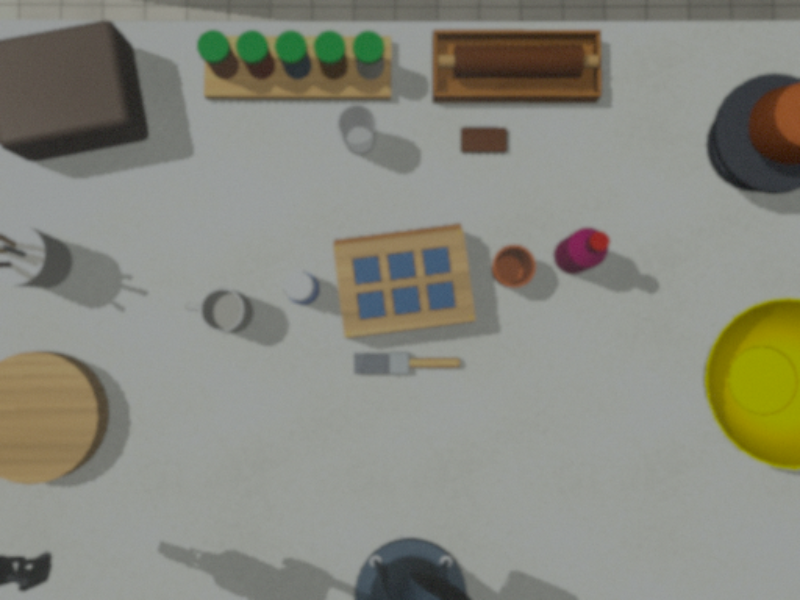

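View pics/scene0.png

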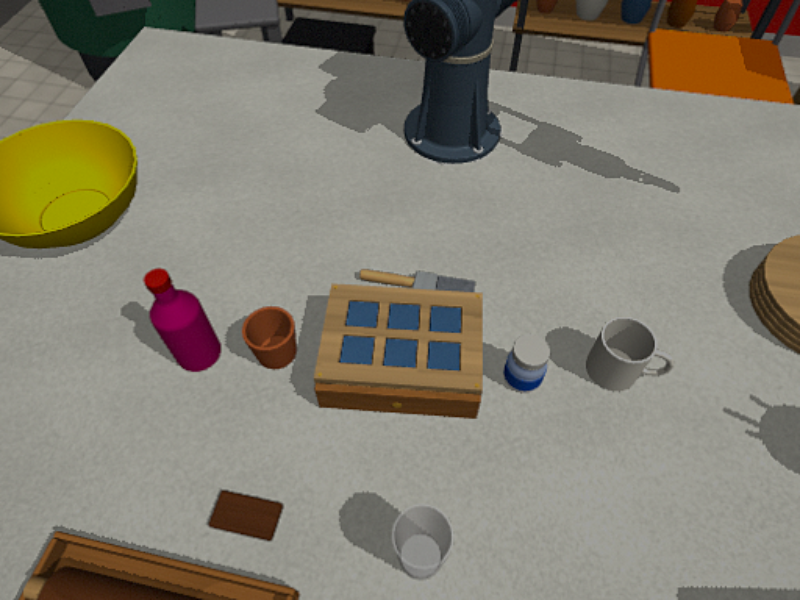

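The top view shows the chest at about (403,283), with tiles from (367,269) to (441,296), the jar at (303,288), the pot at (514,266) and the brush at (405,363). In the scene view the drawer is shut. Next I'll segment the tiles.

```bash
cat > h.py <<'E'
import numpy as np,cv2
def pix2w(c,uv,z):
    K=c['camera_matrix'];uv=np.atleast_2d(uv).astype(float)
    p=cv2.undistortPoints(uv[:,None],K,np.array([c['k1'],0,0,0.]))[:,0]
    d=np.c_[p[:,0],-p[:,1],-np.ones(len(p))]@np.array(c['rotation']).T
    return np.array(c['eye'])+d*((z-c['eye'][2])/d[:,2])[:,None]
def tiles(c,roi):
    h=cv2.cvtColor(c['color'],cv2.COLOR_RGB2HSV)
    m=cv2.inRange(h,(95,90,50),(120,255,255))
    n,l,st,ce=cv2.connectedComponentsWithStats(m)
    return [(ce[i],st[i,4]) for i in range(1,n) if st[i,4]>100 and roi[0]<ce[i][0]<roi[1] and roi[2]<ce[i][1]<roi[3]]
E
python3 - <<'E'
import pickle;from h import *
d=pickle.load(open('d.pkl','rb'))
T=np.array([[-32,-64],[-32,0],[-32,64],[32,-64],[32,0],[32,64]])/1000
for n,roi in(("top",(210,310,150,210)),("scene",(210,310,185,245))):
    t=tiles(d[n],roi); P=pix2w(d[n],[a for a,_ in t],.0735)[:,:2]
    print(n,[a for _,a in t]); print(P.round(4))
    if len(P)!=6: continue
    c=P.mean(0)
    Q=np.array([P[np.argmin(np.linalg.norm(P-c-q,axis=1))] for q in T])-c
    yaw=np.arctan2((T[:,0]*Q[:,1]-T[:,1]*Q[:,0]).sum(),(T*Q).sum())
    R=np.array([[np.cos(yaw),-np.sin(yaw)],[np.sin(yaw),np.cos(yaw)]])
    print(c,np.degrees(yaw),'res',np.abs(T@R.T-Q).max());print((c+T@R.T).round(4))
E
```

```text
top [np.int32(187), np.int32(183), np.int32(181), np.int32(196), np.int32(194), np.int32(191)]
[[ 0.6143 -0.0441]
 [ 0.6057  0.0189]
 [ 0.5974  0.0825]
 [ 0.551  -0.053 ]
 [ 0.5427  0.0109]
 [ 0.5341  0.0742]]
[0.57419536 0.01488003] 7.570299705777048 res 0.00026162283538665176
[[ 0.5509 -0.0528]
 [ 0.5425  0.0107]
 [ 0.534   0.0741]
 [ 0.6143 -0.0443]
 [ 0.6059  0.0191]
 [ 0.5975  0.0825]]
scene [np.int32(289), np.int32(291), np.int32(302), np.int32(331), np.int32(335), np.int32(334)]
[[ 0.5525 -0.0532]
 [ 0.5443  0.0104]
 [ 0.5356  0.0739]
 [ 0.6159 -0.0446]
 [ 0.6074  0.0188]
 [ 0.5992  0.0819]]
[0.57581881 0.01454462] 7.534457459943944 res 0.00027811568038974
[[ 0.5525 -0.0531]
 [ 0.5441  0.0103]
 [ 0.5357  0.0738]
 [ 0.6159 -0.0447]
 [ 0.6075  0.0187]
 [ 0.5992  0.0822]]
```

apply_moves(
  steps=[
    [0,[-0.01,-0.009,0],-1],
    [0,[-0.025,-0.021,0],-2],
    [0,[-0.05,-0.043,0],-4],
    [0,[-0.075,-0.064,0],-6],
    [0,[-0.105,-0.089,0],-8],
    [0,[-0.135,-0.115,0],-10],
    [0,[-0.165,-0.14,0],-12],
    [0,[-0.195,-0.166,0],-14],
    [0,[-0.225,-0.191,0],-16],
    [0,[-0.255,-0.217,0],-18],
    [0,[-0.28,-0.238,0.0],-20],
    [0,[-0.3,-0.255,0.0],-21],
  ],
  force=20,
)

```text
time_s: 1.1
tcp_pos: [0.3783, 0.2885, 0.2311]
tcp_rot: [[-0.991, -0.133, -0.0], [-0.133, 0.991, -0.001], [0.0, -0.001, -1.0]]
force: [-0.1, 0.1, 0.4]
width: 0.0001
grasp_force: 0.0
```

```bash
cat > go.py <<'E'
import sys,numpy as np
from workcell import read_state
s=read_state();R=np.array(s['tcp_rot']);p=np.array(s['tcp_pos'])
print(s['time_s'],p.round(4),'F',np.round(s['force'],2),'w',s['width'])
y=np.radians(7.55);A=np.array([[np.cos(y),-np.sin(y),0],[np.sin(y),np.cos(y),0],[0,0,1]])
print('chest frame',(A.T@(p-[.575,.0147,0])).round(4),'spin err',round(np.degrees(np.arctan2(R[1,1],R[0,1]))-97.55,2))
for a in sys.argv[1:]:
    t=np.array([float(v) for v in a.split(',')])
    print(a,(R.T@(A@t+[.575,.0147,0]-p)).round(4))
E
python3 go.py -.032,.064,.2 -.032,.064,.085
```

```text
1.1 [0.3783 0.2885 0.2311] F [-0.15  0.14  0.45] w 0.00011118392105379897
chest frame [-0.159   0.2973  0.2311] spin err 0.11
-.032,.064,.2 [-0.1266 -0.2335  0.0312]
-.032,.064,.085 [-0.1266 -0.2335  0.1462]
```

apply_moves(
  steps=[
    [0,[-0.008,-0.014,0],0],
    [0,[-0.023,-0.042,0],0],
    [0,[-0.041,-0.075,0],0],
    [0,[-0.059,-0.108,0],0],
    [0,[-0.077,-0.141,0.005],0],
    [0,[-0.095,-0.174,0.015],0],
    [0,[-0.112,-0.205,0.03],0],
    [0,[-0.122,-0.226,0.055],0],
    [0,[-0.1266,-0.2335,0.085],0],
    [0,[-0.1266,-0.2335,0.115],0],
    [0,[-0.1266,-0.2335,0.135],0],
    [0,[-0.1266,-0.2335,0.14],0],
  ],
)

```text
time_s: 2.1
tcp_pos: [0.5311, 0.0759, 0.0877]
tcp_rot: [[-0.991, -0.132, -0.008], [-0.132, 0.991, 0.001], [0.008, 0.002, -1.0]]
force: [-0.2, 0.1, -0.6]
width: 0.0001
grasp_force: 0.0
```

```bash
python3 go.py -.032,.064,.0735
python3 - <<'E'
from workcell import vision
import cv2
c=vision.camera("scene")['color'][90:290,150:400,::-1]
cv2.imwrite('pics/s1.png',cv2.resize(c,(750,600),interpolation=cv2.INTER_CUBIC))
E
```

```text
2.1 [0.5311 0.0759 0.0877] F [-0.19  0.06 -0.62] w 0.00010364025193361486
chest frame [-0.0355  0.0664  0.0877] spin err 0.05
-.032,.064,.0735 [-0.0036 -0.0024  0.0141]
```

View pics/s1.png

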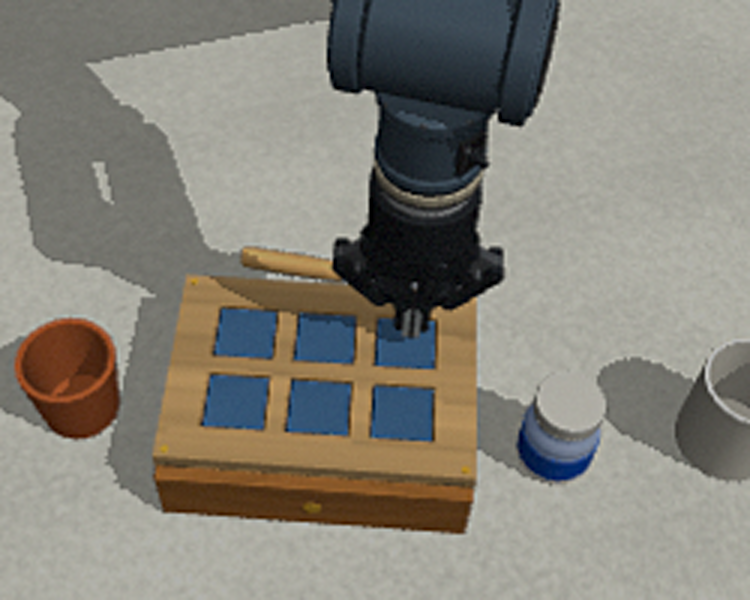

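The fingertips at about (410,320) are over tile2. I'll descend gently.

apply_moves(
  steps=[
    [0,[0,0,0],0],
    [0,[0,0,0.003],0],
    [0,[0,0,0.007],0],
    [0,[0,0,0.011],0],
    [0,[0,0,0.014],0],
    [0,[0,0,0.0155],0],
    [0,[0,0,0.0155],0],
    [0,[0,0,0.0155],0],
  ],
)

```text
time_s: 2.82
tcp_pos: [0.5338, 0.0763, 0.0758]
tcp_rot: [[-0.991, -0.133, 0.0], [-0.133, 0.991, -0.0], [-0.0, -0.0, -1.0]]
force: [0.6, 0.4, 0.5]
width: 0.0002
grasp_force: 0.0
```

```bash
python3 go.py -.032,.064,.0735
```

```text
2.8167 [0.5338 0.0763 0.0758] F [0.63 0.41 0.48] w 0.00017781397856075958
chest frame [-0.0327  0.0665  0.0758] spin err 0.12
-.032,.064,.0735 [-0.0007 -0.0025  0.0023]
```

apply_moves(
  steps=[
    [0,[-0.0005,-0.0025,0.001],0],
    [0,[-0.0005,-0.0025,0.002],0],
    [0,[-0.0005,-0.0025,0.002],0],
  ],
)

```text
time_s: 3.07
tcp_pos: [0.5347, 0.0737, 0.0737]
tcp_rot: [[-0.991, -0.133, -0.0], [-0.133, 0.991, -0.0], [0.0, -0.0, -1.0]]
force: [-0.1, 0.2, 0.1]
width: 0.0002
grasp_force: 0.0
```

apply_moves(
  steps=[
    [0,[0,0,0.0005],0],
    [0,[0,0,0.001],0],
    [0,[0,0,0.001],0],
  ],
)

```text
time_s: 3.32
tcp_pos: [0.5347, 0.0737, 0.073]
tcp_rot: [[-0.991, -0.133, 0.0], [-0.133, 0.991, -0.0], [-0.0, -0.0, -1.0]]
force: [-0.1, -0.4, 2.5]
width: -0.0001
grasp_force: 1.1
```

apply_moves(
  steps=[
    [0,[0,0,0.0005],0],
    [0,[0,0,0.001],0],
    [0,[0,0,0.001],0],
  ],
)

```text
time_s: 3.57
tcp_pos: [0.5347, 0.0737, 0.0719]
tcp_rot: [[-0.991, -0.133, 0.0], [-0.133, 0.991, -0.0], [-0.0, -0.0, -1.0]]
force: [-0.9, -1.1, 2.8]
width: 0.0001
grasp_force: 1.6
```

It gives at about 2.8 N, which is the catch's behaviour, so I'll continue.

apply_moves(
  steps=[
    [0,[0,0,0.0005],0],
    [0,[0,0,0.001],0],
    [0,[0,0,0.0015],0],
    [0,[0,0,0.0015],0],
  ],
)

```text
time_s: 3.9
tcp_pos: [0.5347, 0.0738, 0.0703]
tcp_rot: [[-0.991, -0.133, 0.0], [-0.133, 0.991, -0.0], [-0.0, -0.0, -1.0]]
force: [-1.2, -1.8, 3.1]
width: 0.0001
grasp_force: 1.4
```

apply_moves(
  steps=[
    [0,[0,0,0.0005],0],
    [0,[0,0,0.001],0],
    [0,[0,0,0.0015],0],
    [0,[0,0,0.002],0],
    [0,[0,0,0.002],0],
    [0,[0,0,0.002],0],
  ],
)

```text
time_s: 4.4
tcp_pos: [0.5347, 0.0738, 0.0683]
tcp_rot: [[-0.991, -0.133, 0.0], [-0.133, 0.991, -0.0], [-0.0, -0.0, -1.0]]
force: [-0.4, -1.8, 4.3]
width: -0.0005
grasp_force: 2.0
```

Run:
```python
from workcell import vision
import cv2
c=vision.camera("scene")['color'][90:290,150:400,::-1]
cv2.imwrite('pics/s2.png',cv2.resize(c,(750,600),interpolation=cv2.INTER_CUBIC))
```

```text
(no output)
```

View pics/s2.png

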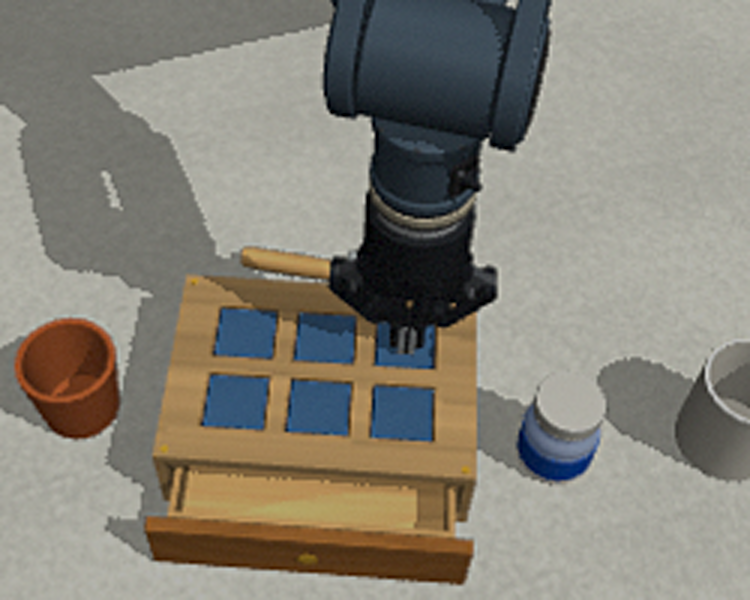

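The drawer has sprung out: its front board is now at about (310,550), and the tips are still on tile2 at (405,340). I'll raise the hand straight up.

apply_moves(
  steps=[
    [0,[0,0,-0.002],0],
    [0,[0,0,-0.006],0],
    [0,[0,0,-0.015],0],
    [0,[0,0,-0.03],0],
    [0,[0,0,-0.055],0],
    [0,[0,0,-0.08],0],
    [0,[0,0,-0.105],0],
    [0,[0,0,-0.125],0],
    [0,[0,0,-0.14],0],
    [0,[0,0,-0.15],0],
    [0,[0,0,-0.15],0],
    [0,[0,0,-0.15],0],
  ],
)

```text
time_s: 5.45
tcp_pos: [0.5344, 0.0741, 0.2185]
tcp_rot: [[-0.991, -0.133, 0.0], [-0.133, 0.991, 0.0], [-0.0, 0.0, -1.0]]
force: [-0.6, -0.6, -0.2]
width: 0.0003
grasp_force: 0.0
```

apply_moves(
  steps=[
    [0,[0,0,0],0],
    [0,[0,0,0],0],
    [0,[0,0,0],0],
    [0,[0,0,0],0],
    [0,[0,0,0],0],
    [0,[0,0,0],0],
    [0,[0,0,0],0],
    [0,[0,0,0],0],
    [0,[0,0,0],0],
    [0,[0,0,0],0],
  ],
)

```text
time_s: 6.28
tcp_pos: [0.5347, 0.0739, 0.2184]
tcp_rot: [[-0.991, -0.133, 0.0], [-0.133, 0.991, 0.0], [-0.0, 0.0, -1.0]]
force: [0.8, 0.3, -0.7]
width: 0.0003
grasp_force: 0.0
```

Run:
```python
from workcell import vision
import cv2
c=vision.camera("scene")['color'][:,:,::-1]
cv2.imwrite('pics/s3.png',cv2.resize(c,(800,600),interpolation=cv2.INTER_CUBIC))
```

```text
(no output)
```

View pics/s3.png

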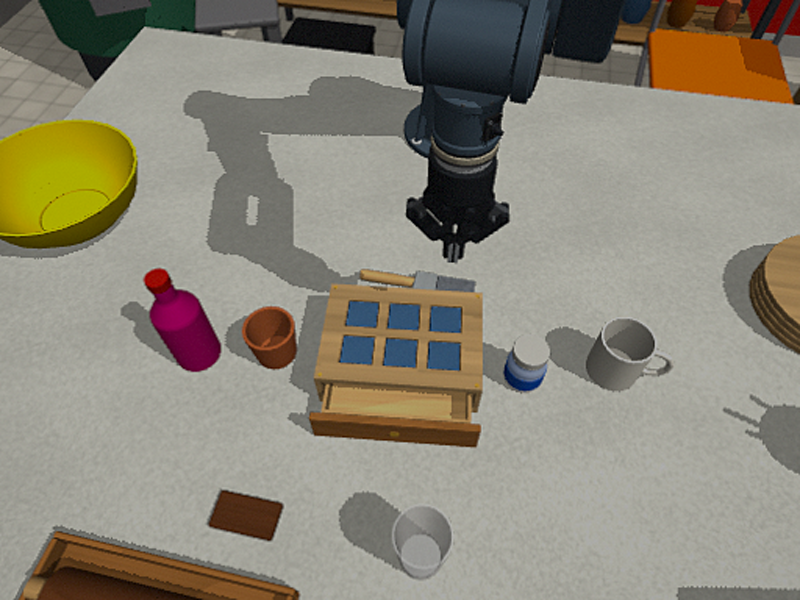

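The drawer is out, with its front at about (395,430). The hand is clear at (453,250), and the jar, pot, brush, flask and mug are where they were.

```bash
python3 -c "
from workcell import sign_off
print(sign_off())"
```

```text
the job is handed in; nothing more can be done
None
```

The catch was tile2 (front row, left), the first tile I tried: pressed about 5 mm in, it let the drawer spring out, and I raised the hand clear and handed the job in with nothing else disturbed.

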